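# Lay the rectifier tube in its cradle and hold the tester's sprung lid at its balance

## Task

Someone stood the tall rectifier tube on the tube tester's shut lid: lay it gently on its side in the V cradle on the bench and let go of it. Then take the lid by its bar handle, raise it past its balance point, ease it back and finish while still holding it just below the balance point, so that its stay can be screwed back on; do not let the lid drop or fly open, and leave the other things on the bench alone.

Things in the scene. Friction and masses are not known exactly. Their poses are not given: they have to be found in the camera images.
- tester: Fixed brown bakelite tube tester case, 200 deep (its x) x 260 wide (its y) x 85 mm high, plus a 40 mm high lid of the same outline: the shut lid's flat top is 125 mm above the bench. Origin: centre of the underside, on the bench. Its front, with the handle, faces its -x; the lid hinges on its far (+x) edge. It stands turned by up to 0.2 rad.
- lid_angle (a joint): Angle of the lid, rad: 0 shut, growing as its front rises, stop at 1.5. Hinge springs carry part of its 0.7 kg; balance point at 0.85 rad. Below that it falls shut (about 1.3 N up at the handle lifts it off the case, less the higher it is), above it the springs throw it open. Almost no friction: it stays nowhere in between by itself.
- lid_hinge (a point): Point on the lid's hinge axis, at mid width. The axis runs level along the tester's y, 100 mm behind the tester's centre and 85 mm above the bench. This point does not move as the lid turns.
- lid: The lid with its chromed bar handle: a round bar 12 mm thick, 120 mm long, parallel to the hinge axis, on two 10 mm posts 54 mm either side of its middle. Bar axis 44 mm in front of the lid's front face (38 mm clear gap). Origin at the hinge, axes turning with the lid, aligned with the tester's when shut. The round bar can turn between the fingers.
- bar_mid (a point): Middle of the bar handle's bar, on its axis. Lid shut: 103 mm above the bench. It moves with the lid on an arc round the hinge: from the hinge it lies 244 mm forward (to the tester's -x) and 18 mm up when the lid is shut, 245 mm in all.
- rectifier: Loose tall rectifier tube, round, 120 mm long, 85 g. Its z runs along it from pins to glass dome; origin at the pin tips. At start upright on the shut lid, pins down. From the bottom: pins 11 mm, grey base 36 mm thick up to 46 mm, straight clear glass bulb 38 mm thick from 51 to 104 mm, dome up to 120 mm.
- rectifier_mid (a point): Centre of the rectifier tube, on its axis half-way along, 60 mm from the pin tips. At start 185 mm above the bench.
- cradle: Fixed wooden tube cradle. Origin: centre of the underside, on the bench. Board 120 (its x) x 66 x 10 mm; on it two 90 degree V rests open upward, 8 mm thick along x, 58 mm wide, centred 36 mm either side of the middle; V bottom 20 mm, V top edges about 43 mm above the bench. The tube lies along x, either way round; laid midway, its centre is 46 mm above the bench.
- octal_a: Bystander: squat octal tube with a black base, upright, 33 mm thick, 68 mm high. Origin under its centre.
- octal_b: Bystander: a second squat octal tube, like octal_a.
- puller: Bystander: chrome tube puller, a strip bow lying flat, 120 x 40 x 12 mm, long along its x.
- stay: Bystander: the lid's stay, a flat steel strip 128 x 18 x 5 mm with an eye at each end, lying flat, taken off the tester.
Mind the look-alikes: they are no part of the job. What is shaped like the rectifier but orange is not meant. There is more than one size of the cradle; the one meant has the size given above.

How it is judged:
On the way, in this order (a step that is already met when the one before it is completed fails the run):
1. the rectifier tube lies on its side in both V rests of the cradle, let go and still (x of rectifier_mid in the frame of cradle between -0.015 and 0.015 m and y of rectifier_mid in the frame of cradle between -0.008 and 0.008 m and z of rectifier_mid in the frame of cradle between 0.04 and 0.052 m and angle between the z axis of rectifier and the x axis of cradle, either way round below 0.12 rad and contact force between the fingers and rectifier below 0.1 N and linear speed of rectifier below 0.03 m/s), for 0.2 s.
2. the lid, in the fingers by its bar handle, is past its balance point (value of joint lid_angle above 0.9 rad and contact force between the fingers and lid above 0.2 N and distance between the grasp point and bar_mid below 0.07 m), for 0.1 s.
3. the lid is back just below its balance point, held by its bar handle (value of joint lid_angle between 0.6 and 0.83 rad and contact force between the fingers and lid above 0.2 N and distance between the grasp point and bar_mid below 0.07 m), for 0.2 s.
At the end, for the whole second after the job is handed in: The fingers hold the lid by its bar handle (over 0.2 N), still, between 0.60 and 0.83 rad (balance point 0.85); the rectifier tube lies free and still in both V rests of the cradle, its centre within 15 mm of the middle lengthwise, its axis within 0.12 rad of the cradle's (all of step 1 and all of step 3 and velocity of joint lid_angle between -0.1 and 0.1 rad/s); the arm keeps its last pose, push and grip.
It fails at once if the lid drops or is slammed (closing faster than 2 rad/s) (velocity of joint lid_angle below -2 rad/s).
It fails at once if the lid flies open (beyond 1.3 rad) (value of joint lid_angle above 1.3 rad).
It fails at once if the rectifier tube falls over on the bench (height (world z) of rectifier_mid below 0.032 m).
It fails at once if the rectifier tube is dropped (falling free faster than 0.5 m/s) or pressed hard into the cradle (over 25 N) ((linear speed of rectifier above 0.5 m/s and contact force between the fingers and rectifier below 0.05 N) or contact force between rectifier and cradle above 25 N).
It fails at once if one of the other things on the bench is disturbed (moved over 25 mm) (distance of any of octal_a, octal_b, puller, stay from where it was at the start of the episode above 0.025 m).
It also fails if it takes over 61 s, if anything falls off the work surface, if the arm or the gripper's body presses on something with over 40 N, if the wrist force passes 120 N, or if a joint passes its speed limit or range.

## Robot

A 6-joint arm with a two-finger parallel gripper is mounted at the origin on the work surface. World frame = base frame: x ahead of the robot, y to its left, z up, the work surface at z = 0. Lengths are in m, angles in rad, forces in N, time in s.
With the tool pointing down it reaches from about 0.35 to 1 m from the base axis. Payload 7.1 kg.
Tool frame: the origin (TCP) lies on the centre line of the jaws, within the pads' length; the fingertips stand 8 mm ahead of it and the grasp point (between the pads) lies 11 mm behind it; z points along the fingers, y is the line along which they close (so a half turn about z gives the same grasp; the last joint's range is limited). The gripper opens to 85 mm and grips with 20 to 120 N. Pads are 22 mm wide; open, the fingers measure 114 mm over their backs; the gripper's body (76 mm by 85 mm) begins 54 mm behind the grasp point. The pads swing forward as they close: fully open they stand 13 mm farther back than shut.
Start: joints at [-1.152, 0.423, 1.63, -0, 1.089, -0.019], TCP at [0.265, -0.566, 0.239] pointing down, gripper open.
Joint ranges: [-3, 3], [-0.9, 2.11], [0.09, 2.58], [-1.31, 4.45], [0.11, 2.69], [-2.54, 2.54]. Speed limits (rad/s): [2.39, 2.39, 3.01, 3.14, 3.14, 3.14].

## Interface

Orientations are given as a rotation vector (axis times angle).
In Python, from workcell import readout, optics, ticket gives the robot as it stands.
- The arm moves only by the shell command python3 -m jog 'ROWS' [OPENING] [FORCE]. ROWS is JSON, a list of rows, each an object of numbers: "dx", "dy", "dz": the shift along the tool's x, y, z in units of 20 mm (1.0 is 20 mm); "turn": the turn about the tool's z in units of 8 degrees (1.0 is 8 degrees). In form: [{"dx": .., "dy": .., "dz": .., "turn": ..}, ...]. A call has 1 to 12 rows; each row shifts and turns the commanded pose from where the row before left it, along the tool's axes as they then stand; what a row does not reach is not made up. A row lasts 1/10 s, in which the tool goes at most 50 mm and 8.59 degrees, less where a joint would pass 70% of its speed; a pose out of reach is approached as far as the arm can. A call with a number of a shift or a turn outside -1 to 1 is refused whole. A call with a gripper value outside its range is refused whole. OPENING is the gripper's target within -1 to 1 (shut at 1, half-way at 0, fully open at -1), set as the call begins (- or left out, the last holds). The fingers move at their own pace and stop on an object; FORCE is the grip in N (left out, the last holds). Time passes only in rows, so rows that do not move let the fingers close. It gives the time, the measured TCP pose, the force, the opening and the grip force at its end, in the units of the state.
- readout.read_state(): the state, without advancing time (a new reading comes with each control period).
- optics.read_camera(name): name is "scene" or "top" or "wrist"; returns the picture (400x640x3 uint8, red, green, blue); there is no depth.
- optics.camera_model(name): a dict with "vertical_fov" (degrees; the focal length in pixels is half the picture's height over the tangent of half this angle, whatever the lens; pixels are square), "cx", "cy" (the principal point, pixels), "eye" and "attitude" of the camera in the world. Camera axes: x right, y up, looking along -z (the intrinsics and any distortion apply to the point x, -y, -z); pixel columns grow to the right and rows downward; lengths in m; the calibration is good to about 2 mm. A picture is of the moment at which its call begins: read the wrist's pose just before it. camera_model takes no time and is no camera call; for the wrist camera it gives the pose at the moment of the call.
- ticket.hand_in(): hands the job in; it is judged then, once.
The state is a dict: "t": time; "joints": joint angles; "dq": joint speeds; "tau": joint torques, N m; "position": TCP position; "orientation": TCP orientation; "force": force on the tool from outside, world axes, zero at the start; "wrist_torque": the same for the moment, N m; "finger_gap": opening from 0.0 (shut) to 1.0 (fully open); "gripper_force": force on a finger pad.
Only numpy, scipy, OpenCV 4.12 (cv2) and the standard library are available. Lean on these libraries where they do the work, as an engineer would, in place of code of your own. Each camera call takes 0.05 s, during which the arm holds its last target. There are 200 camera calls.

## Working session

There is one attempt and no reset: what is moved stays moved. The work goes in short steps, Python scripts to look and compute and a shell command to move; the robot and the scene stay as the last step left them, time stands still between calls to the robot, and variables do not carry over. Pictures are saved under pics/ and viewed, at most 10 in all, crops included, and the job is handed in when it is done.

```bash
ls; mkdir -p pics
cat > h.py <<'E'
import numpy as np, cv2
from scipy.spatial.transform import Rotation as R
from workcell import readout, optics, ticket
def att(m):
    a=np.array(m["attitude"],float)
    if a.shape==(3,3): return a
    return R.from_rotvec(a).as_matrix() if a.size==3 else R.from_quat(a).as_matrix()
def ray(m,u,v,h=400):
    f=h/2/np.tan(np.radians(m["vertical_fov"])/2)
    d=att(m)@np.array([(u-m["cx"])/f,-(v-m["cy"])/f,-1])
    return np.array(m["eye"]),d
def onz(m,u,v,z):
    e,d=ray(m,u,v); return e+d*(z-e[2])/d[2]
def proj(m,p):
    f=200/np.tan(np.radians(m["vertical_fov"])/2)
    c=att(m).T@(np.array(p)-np.array(m["eye"]))
    return m["cx"]+f*c[0]/-c[2], m["cy"]-f*c[1]/-c[2]
def grab(n,fn=None):
    m=optics.camera_model(n); im=optics.read_camera(n)
    if fn: cv2.imwrite("pics/"+fn,cv2.cvtColor(im,cv2.COLOR_RGB2BGR))
    return m,im
E
python3 - <<'E'
from h import *
for n in("scene","top","wrist"):
    m,i=grab(n,n+"0.png"); print(n,m)
print(readout.read_state())
E
```

```text
pics
scene {'vertical_fov': 55.105694705923824, 'cx': 320.25296514594976, 'cy': 195.33398410608467, 'eye': array([1.0985535 , 0.19606735, 0.7218398 ]), 'attitude': array([0.54240757, 0.68953812, 1.70011941])}
top {'vertical_fov': 42.27429774778638, 'cx': 320.5142005012002, 'cy': 197.42492387016688, 'eye': array([0.38641248, 0.07350766, 1.31313912]), 'attitude': array([ 0.09561908, -0.12042076, -1.58604579])}
wrist {'vertical_fov': 67.26982951429291, 'cx': 325.2871215156857, 'cy': 197.53069372201097, 'eye': array([ 0.32730174, -0.53717589,  0.37281176]), 'attitude': array([-0.24048426,  0.15505252, -1.12509082])}
{'t': 0.15, 'joints': array([-1.15195170e+00,  4.23709523e-01,  1.63047920e+00, -4.65500220e-05,
        1.08857668e+00, -1.90251798e-02]), 'dq': array([ 0.00033841, -0.00295711, -0.00248839,  0.00035415,  0.00332136,
       -0.00052854]), 'tau': array([ 4.97803671e-05, -5.57767940e+01, -2.82013750e+01,  1.05183642e-04,
        4.81078023e-03,  6.76265904e-05]), 'position': array([ 0.26484483, -0.56567649,  0.23871049]), 'orientation': array([-3.06547937e+00, -6.82107999e-01,  4.29133029e-04]), 'force': array([ 0.7734454 , -0.35668733, -1.19163341]), 'wrist_torque': array([0.00407446, 0.01568793, 0.00409855]), 'gripper_force': 0.0, 'finger_gap': 0.9961528585955749}
```

View pics/top0.png

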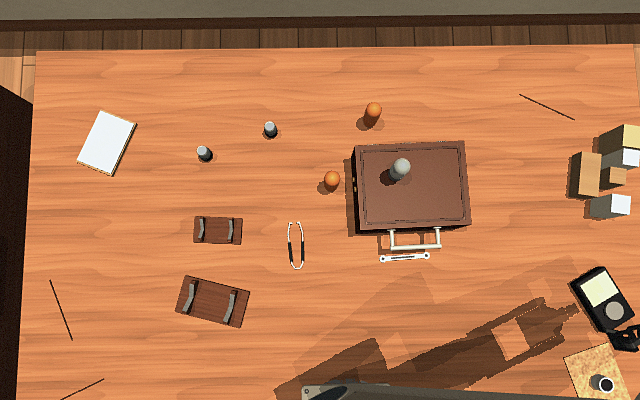

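View pics/scene0.png

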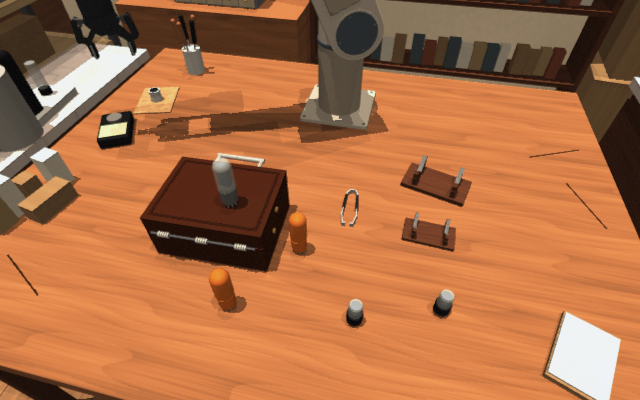

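Top view: rectifier (grey) is at (400,168) on the lid, with orange look-alikes at (373,112) and (332,180). The handle bar is near (414,243), with the stay at (405,257), the puller at (296,245) and the octals at (204,153) and (270,129). There are two cradle candidates, at (218,230) and (212,301). I'll measure both to see which board is 120 x 66 mm.

Run:
```python
from h import *
m=optics.camera_model("top"); im=cv2.cvtColor(cv2.imread("pics/top0.png"),cv2.COLOR_BGR2RGB)
hsv=cv2.cvtColor(im,cv2.COLOR_RGB2HSV)
def rect(box,z,vmax):
    x0,y0,x1,y1=box
    k=((im[y0:y1,x0:x1,0]<vmax)).astype(np.uint8)
    k=cv2.morphologyEx(k,cv2.MORPH_CLOSE,np.ones((9,9)))
    cs,_=cv2.findContours(k,0,2); c=max(cs,key=cv2.contourArea)+np.array([x0,y0])
    w=np.array([onz(m,*p,z)[:2] for p in c[:,0]+0.0],np.float32)
    r=cv2.minAreaRect(w); print(box,z,r, cv2.minAreaRect(c)); return r
rect((185,205,255,255),.01,140); rect((165,265,260,340),.01,140)
rect((340,130,480,240),.125,140)
for p in((390,249),(441,247),(388,228),(440,226)): print(p,onz(m,*p,.103))
crop=im[265:340,165:260]; cv2.imwrite("pics/cc.png",cv2.resize(cv2.cvtColor(np.hstack([im[195:340,165:310],im[130:275,345:490]]),cv2.COLOR_RGB2BGR),None,fx=2.7,fy=2.7,interpolation=2))
```

```text
(185, 205, 255, 255) 0.01 ((0.4882473051548004, 0.3120383620262146), (0.1215965673327446, 0.06700640171766281), 86.11540985107422) ((217.45387268066406, 229.92271423339844), (48.53936767578125, 26.666690826416016), 2.8624050617218018)
(165, 265, 260, 340) 0.01 ((0.3124983012676239, 0.32322949171066284), (0.16834233701229095, 0.09350567311048508), 74.8238525390625) ((212.0177001953125, 301.161376953125), (68.36302947998047, 38.83658218383789), 14.300277709960938)
(340, 130, 480, 240) 0.125 ((0.5623045563697815, -0.14351283013820648), (0.23034769296646118, 0.29662102460861206), 1.855942964553833) ((405.3107604980469, 191.46200561523438), (97.84568786621094, 128.56195068359375), 87.31622314453125)
(390, 249) [ 0.42908011 -0.10705797  0.103     ]
(441, 247) [ 0.4315299  -0.22673181  0.103     ]
(388, 228) [ 0.47822201 -0.10419215  0.103     ]
(440, 226) [ 0.48073995 -0.22688176  0.103     ]
```

View pics/cc.png

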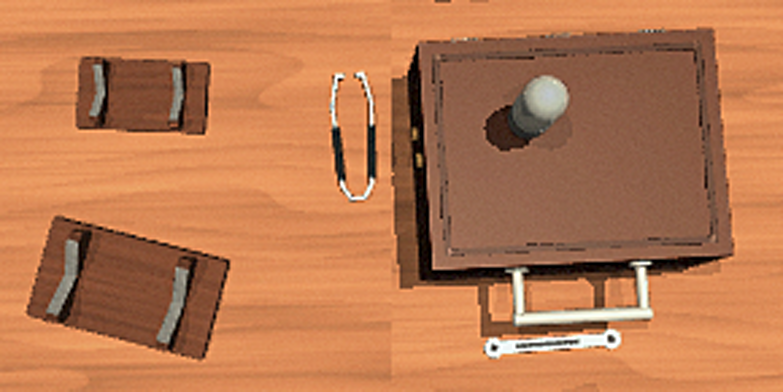

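The (218,230) cradle measures 122x67 mm, so it is the one meant. The crop confirms it; the other measures 168x94 mm. The rectifier is the grey, untinted tube on the lid, with its dome at about (402,166) and its foot at about (394,178). Next I'll compute its position and the tester's yaw.

Run:
```python
from h import *
mt=optics.camera_model("top"); ms=optics.camera_model("scene")
c=[onz(mt,*p,.125)[:2] for p in((361.1,230),(471.5,223.7),(464.1,141.1),(354.1,145.9))]
print(np.round(c,4)); e=c[1]-c[0]; print("yaw front",np.arctan2(e[0],-e[1]), "back",np.arctan2(*( (c[2]-c[3])*[1,-1])), np.mean(c,0))
w=c[3]-c[0];print("side",np.arctan2(w[1],w[0]),np.linalg.norm(w),np.linalg.norm(e))
a=onz(mt,390.7,248.5,.103);b=onz(mt,441.1,246.3,.103);d=b-a;print("bar",(a+b)/2,np.arctan2(d[0],-d[1]),np.linalg.norm(d))
# rectifier by grey masks in both views
for n,m,box,zz in(("top",mt,(380,145,420,195),0),("scene",ms,(205,150,245,215),0)):
    im=cv2.cvtColor(cv2.imread(f"pics/{n}0.png"),cv2.COLOR_BGR2HSV); x0,y0,x1,y1=box
    k=((im[y0:y1,x0:x1,1]<70)&(im[y0:y1,x0:x1,2]>60)).astype(np.uint8)
    cs,_=cv2.findContours(k,0,2); q=max(cs,key=cv2.contourArea)[:,0]+[x0,y0]
    M=cv2.moments(q.astype(np.float32).reshape(-1,1,2)); cen=(M['m10']/M['m00'],M['m01']/M['m00'])
    print(n,cen,q.min(0),q.max(0),onz(m,*cen,.185))
print(R.from_rotvec(readout.read_state()["orientation"]).as_matrix().round(3))
```

```text
[[ 0.4731 -0.0388]
 [ 0.483  -0.2948]
 [ 0.6789 -0.2888]
 [ 0.6714 -0.0282]]
yaw front 0.03901476714441421 back 0.02904884849323619 [ 0.57659911 -0.16262449]
side 0.05338944930951328 0.19858906032169982 0.25620031301120083
bar [ 0.43168367 -0.16789421  0.103     ] 0.024879101962905534 0.11834761398698608
top (399.69125214408234, 168.14465408805032) [390 158] [410 178] [ 0.6047702  -0.12312025  0.185     ]
scene (224.38369304556355, 172.95983213429255) [212 153] [244 194] [ 0.57596207 -0.1315869   0.185     ]
[[ 0.906  0.424 -0.001]
 [ 0.424 -0.906  0.001]
 [-0.    -0.001 -1.   ]]
```

```bash
python3 - <<'E'
from h import *
mt=optics.camera_model("top"); ms=optics.camera_model("scene")
e1,d1=ray(mt,401.3,166.8); e2,d2=ray(ms,222.5,170)
s=np.linalg.lstsq(np.c_[d1,-d2],e2-e1,rcond=None)[0]; print(e1+d1*s[0],e2+d2*s[1])
print(onz(mt,401.9,166.5,.226))
E
python3 -m jog '[{"dz":-0.8,"turn":-0.7},{"dz":-1,"turn":-0.7},{"dz":-1,"turn":-0.7},{"dz":-1,"turn":-0.7},{"dx":0.5,"dy":-1,"turn":-0.7},{"dx":0.5,"dy":-1,"turn":-0.7},{"dx":0.5,"dy":-1,"turn":-0.7},{"dx":0.5,"dy":-1,"turn":-0.7},{"dx":0.5,"turn":-0.7},{"turn":-0.7},{"turn":-0.7},{"turn":-0.7}]' -1 40
```

```text
[ 0.60127251 -0.12096244  0.21803882] [ 0.60043855 -0.11875189  0.21748265]
[ 0.60034417 -0.12086471  0.226     ]invalid input
```

```bash
python3 -m jog '[{"dz":-0.8,"turn":-0.7},{"dz":-1,"turn":-0.7},{"dz":-1,"turn":-0.7},{"dz":-1,"turn":-0.7},{"dx":0.5,"dy":-1,"turn":-0.7},{"dx":0.5,"dy":-1,"turn":-0.7},{"dx":0.5,"dy":-1,"turn":-0.7},{"dx":0.5,"dy":-1,"turn":-0.7},{"dx":0.5,"turn":-0.7},{"turn":-0.7},{"turn":-0.7},{"turn":-0.7}]'
```

```text
invalid input
```

```bash
python3 -m jog '[{"dx":0,"dy":0,"dz":-1,"turn":-1},{"dx":0,"dy":0,"dz":-1,"turn":-1},{"dx":0,"dy":0,"dz":-1,"turn":-1},{"dx":0,"dy":0,"dz":-0.5,"turn":-1},{"dx":0,"dy":0,"dz":0,"turn":-1},{"dx":0,"dy":0,"dz":0,"turn":-1},{"dx":0,"dy":0,"dz":0,"turn":-1},{"dx":0,"dy":0,"dz":0,"turn":-1},{"dx":0,"dy":0,"dz":0,"turn":-0.4}]'
```

```text
t: 1.05
position: [0.2649, -0.5658, 0.309]
orientation: [-2.171, -2.27, -0.0]
force: [0.7, 0.1, -0.3]
finger_gap: 0.997
gripper_force: 0.0
```

```bash
python3 -m jog '[{"dx":1,"dy":0.85,"dz":0,"turn":0},{"dx":1,"dy":0.85,"dz":0,"turn":0},{"dx":1,"dy":0.85,"dz":0,"turn":0},{"dx":1,"dy":0.85,"dz":0,"turn":0},{"dx":1,"dy":0.85,"dz":0,"turn":0},{"dx":1,"dy":0.85,"dz":0,"turn":0},{"dx":1,"dy":0.85,"dz":0,"turn":0},{"dx":1,"dy":0.85,"dz":0,"turn":0},{"dx":1,"dy":0.85,"dz":0,"turn":0},{"dx":1,"dy":0.85,"dz":0,"turn":0},{"dx":1,"dy":0.85,"dz":0,"turn":0},{"dx":1,"dy":0.85,"dz":0,"turn":0}]' && python3 -m jog '[{"dx":1,"dy":0.85,"dz":0,"turn":0},{"dx":1,"dy":0.85,"dz":0,"turn":0},{"dx":1,"dy":0.85,"dz":0,"turn":0},{"dx":1,"dy":0.8,"dz":0,"turn":0},{"dx":1,"dy":0.8,"dz":0,"turn":0},{"dx":1,"dy":0.8,"dz":0,"turn":0},{"dx":1,"dy":0.8,"dz":0,"turn":0},{"dx":1,"dy":0.8,"dz":0,"turn":0},{"dx":0.8,"dy":0.8,"dz":0,"turn":0},{"dx":0.8,"dy":0.2,"dz":0,"turn":0},{"dx":0,"dy":0,"dz":0,"turn":0}]'
python3 - <<'E'
from h import *
s=readout.read_state(); m,_=grab("wrist","w1.png"); grab("scene","s1.png")
print(s["position"],s["joints"].round(3)); print(R.from_rotvec(s["orientation"]).as_matrix().round(3)); print(m)
print([proj(m,(.6,-.12,z)) for z in(.125,.245)])
E
```

```text
t: 2.25
position: [0.4597, -0.3171, 0.3091]
orientation: [-2.176, -2.265, 0.0]
force: [-0.7, 0.4, -0.7]
finger_gap: 1.002
gripper_force: 0.0
t: 3.35
position: [0.6024, -0.1185, 0.3088]
orientation: [-2.174, -2.267, 0.0]
force: [-0.1, -0.6, 0.2]
finger_gap: 0.999
gripper_force: 0.0
[ 0.60237507 -0.1184703   0.30884545] [-0.214  0.338  1.589  0.     1.216 -0.256]
[[-0.042  0.999 -0.001]
 [ 0.999  0.042  0.001]
 [ 0.001 -0.001 -1.   ]]
{'vertical_fov': 67.26982951429291, 'cx': 325.2871215156857, 'cy': 197.53069372201097, 'eye': array([ 0.60053097, -0.05082918,  0.44309552]), 'attitude': array([-0.27061368, -0.00518175,  0.04211633])}
[(np.float64(322.2511747381241), np.float64(180.44353595887728)), (np.float64(320.48029578366965), np.float64(217.07432691642433))]
```

View pics/w1.png

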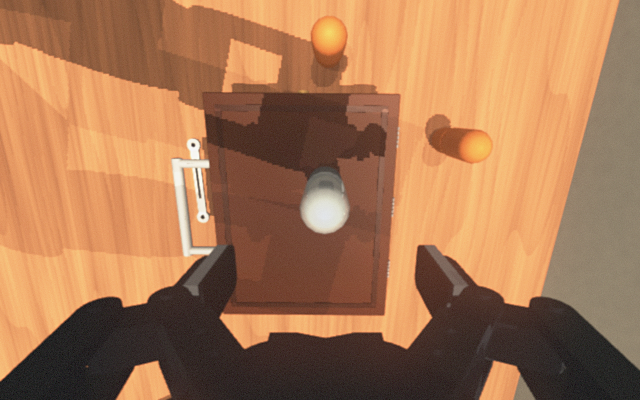

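The wrist view has the rectifier dome at (325,208), about 1 mm from the TCP axis. I'll descend and grip lightly.

```bash
python3 -m jog '[{"dx":0,"dy":0,"dz":0.7,"turn":0},{"dx":0,"dy":0,"dz":0.7,"turn":0},{"dx":0,"dy":0,"dz":0.7,"turn":0},{"dx":0,"dy":0,"dz":0.7,"turn":0},{"dx":0,"dy":0,"dz":0.7,"turn":0},{"dx":0,"dy":0,"dz":0.7,"turn":0},{"dx":0,"dy":0,"dz":0.7,"turn":0},{"dx":0,"dy":0,"dz":0.7,"turn":0},{"dx":0,"dy":0,"dz":0.5,"turn":0},{"dx":0,"dy":0,"dz":0,"turn":0}]' && python3 -m jog '[{"dx":0,"dy":0,"dz":0,"turn":0},{"dx":0,"dy":0,"dz":0,"turn":0},{"dx":0,"dy":0,"dz":0,"turn":0},{"dx":0,"dy":0,"dz":0,"turn":0},{"dx":0,"dy":0,"dz":0,"turn":0},{"dx":0,"dy":0,"dz":0,"turn":0},{"dx":0,"dy":0,"dz":0,"turn":0},{"dx":0,"dy":0,"dz":0,"turn":0}]' 1 20
python3 - <<'E'
import numpy as np
h=73
prof=[(0,12),(11,12),(11,18),(46,18),(51,19),(104,19)]
prev=None
# pivot stays at foot rim r=12 until base rim takes over: roll w/o slip, integrate
t=np.radians(np.arange(0,91,3)); x=0; P=None
for a in t:
    ax=np.array([np.sin(a),np.cos(a)]); n=np.array([np.cos(a),-np.sin(a)])
    pts=np.array([-(h-s)*ax+r*n for s,r in prof]); i=pts[:,1].argmin()
    if P is not None: x+= (P[j]-pts[j])[0]
    P=pts; j=i
    if round(np.degrees(a))%9==0: print(round(np.degrees(a)),round(x*1e3) if 0 else round(x,1),round(-pts[i,1],1),i)
E
```

```text
t: 4.45
position: [0.6016, -0.12, 0.1855]
orientation: [-2.175, -2.264, 0.002]
force: [-1.0, -0.3, 0.3]
finger_gap: 1.005
gripper_force: 0.0
t: 5.25
position: [0.6027, -0.1203, 0.188]
orientation: [2.176, 2.265, 0.001]
force: [-2.5, 0.0, 6.9]
finger_gap: 0.438
gripper_force: 21.3
0 0 73.0 0
9 11.6 74.0 0
18 23.1 73.1 0
27 34.4 70.5 0
36 45.2 66.1 0
45 55.1 60.1 0
54 64.0 52.6 0
63 71.6 44.2 2
72 77.9 36.3 2
81 82.9 27.5 2
90 86.5 19.0 4
```

```bash
python3 -m jog '[{"dx":-0.29,"dy":0,"dz":0,"turn":0},{"dx":-0.29,"dy":0,"dz":0,"turn":0},{"dx":-0.29,"dy":0,"dz":0.02,"turn":0},{"dx":-0.29,"dy":0,"dz":0.03,"turn":0},{"dx":-0.28,"dy":0,"dz":0.06,"turn":0},{"dx":-0.28,"dy":0,"dz":0.07,"turn":0},{"dx":-0.27,"dy":0,"dz":0.1,"turn":0},{"dx":-0.27,"dy":0,"dz":0.12,"turn":0}]'
python3 - <<'E'
from h import *
grab("scene","s2.png"); m,im=grab("wrist")
a=cv2.imread("pics/s2.png")[110:270,130:310]
b=cv2.resize(cv2.cvtColor(im,cv2.COLOR_RGB2BGR)[60:260,200:450],None,fx=1.6,fy=1.6); a=cv2.resize(a,None,fx=2,fy=2)
cv2.imwrite("pics/t2.png",np.hstack([a,b]))
E
```

```text
t: 6.05
position: [0.6049, -0.1658, 0.1796]
orientation: [2.176, 2.264, 0.001]
force: [1.2, 1.5, 4.8]
finger_gap: 0.438
gripper_force: 19.7
```

View pics/t2.png

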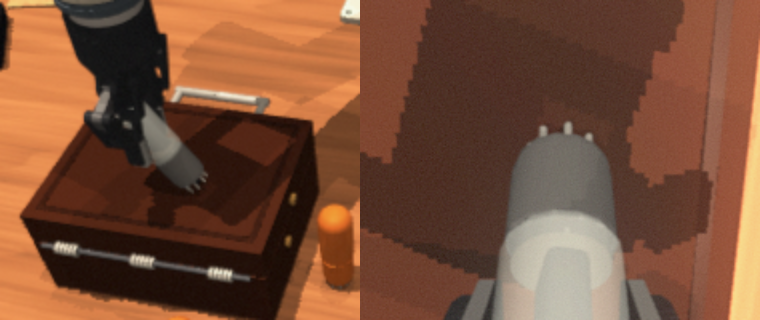

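The tube is pivoting between the pads at about 40° with its pins held on the lid. I'll continue the arc.

```bash
python3 -m jog '[{"dx":-0.25,"dy":0,"dz":0.15,"turn":0},{"dx":-0.25,"dy":0,"dz":0.15,"turn":0},{"dx":-0.22,"dy":0,"dz":0.19,"turn":0},{"dx":-0.22,"dy":0,"dz":0.19,"turn":0},{"dx":-0.19,"dy":0,"dz":0.21,"turn":0},{"dx":-0.19,"dy":0,"dz":0.21,"turn":0},{"dx":-0.16,"dy":0,"dz":0.2,"turn":0},{"dx":-0.16,"dy":0,"dz":0.2,"turn":0},{"dx":-0.12,"dy":0,"dz":0.22,"turn":0},{"dx":-0.12,"dy":0,"dz":0.22,"turn":0},{"dx":-0.08,"dy":0,"dz":0.18,"turn":0},{"dx":-0.08,"dy":0,"dz":0.16,"turn":0}]'
python3 - <<'E'
from h import *
grab("scene","s3.png"); m,im=grab("wrist")
a=cv2.imread("pics/s3.png")[110:270,130:310]
b=cv2.resize(cv2.cvtColor(im,cv2.COLOR_RGB2BGR)[60:260,200:450],None,fx=1.6,fy=1.6); a=cv2.resize(a,None,fx=2,fy=2)
cv2.imwrite("pics/t3.png",np.hstack([a,b])); s=readout.read_state();print(s["position"],s["force"])
E
```

```text
t: 7.35
position: [0.6058, -0.2063, 0.1333]
orientation: [-2.177, -2.265, 0.0]
force: [1.8, -2.5, 3.9]
finger_gap: 0.438
gripper_force: 19.7
[ 0.60541448 -0.20614213  0.13299032] [ 1.44935791 -1.08145421  2.58769823]
```

View pics/t3.png

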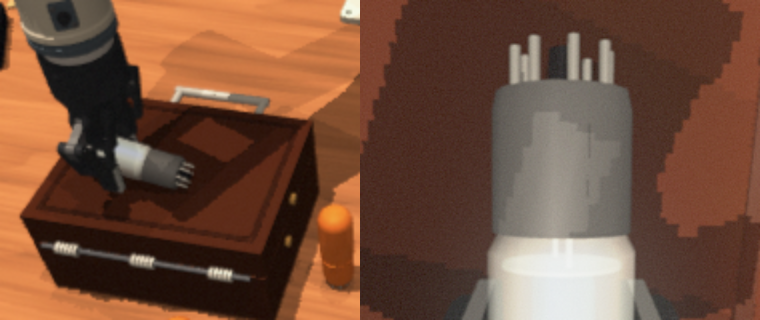

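Now it lies horizontal in the fingers. I'll lift it and carry it to the cradle.

```bash
python3 - <<'E'
from h import *
m=optics.camera_model("wrist")
for v in(113,207): print(onz(m,325,v,.161))
E
python3 -m jog '[{"dx":0,"dy":0,"dz":-0.2,"turn":0},{"dx":0,"dy":0,"dz":-0.5,"turn":0},{"dx":0,"dy":0,"dz":-0.8,"turn":0.2},{"dx":0,"dy":0,"dz":-0.9,"turn":0.2},{"dx":0,"dy":0,"dz":-0.9,"turn":0.2},{"dx":0.3,"dy":0,"dz":-0.9,"turn":0.19},{"dx":0.6,"dy":-0.1,"dz":-0.9,"turn":0},{"dx":0.8,"dy":-0.3,"dz":-0.6,"turn":0},{"dx":1,"dy":-0.3,"dz":-0.3,"turn":0},{"dx":1,"dy":-0.3,"dz":0,"turn":0},{"dx":1,"dy":-0.3,"dz":0,"turn":0},{"dx":1,"dy":-0.3,"dz":0,"turn":0}]' - 30
python3 -m jog '[{"dx":1,"dy":-0.3,"dz":0,"turn":0},{"dx":1,"dy":-0.3,"dz":0,"turn":0},{"dx":1,"dy":-0.3,"dz":0,"turn":0},{"dx":1,"dy":-0.3,"dz":0,"turn":0},{"dx":1,"dy":-0.3,"dz":0,"turn":0},{"dx":1,"dy":-0.3,"dz":0,"turn":0},{"dx":1,"dy":-0.3,"dz":0,"turn":0},{"dx":1,"dy":-0.3,"dz":0,"turn":0},{"dx":1,"dy":-0.3,"dz":0,"turn":0},{"dx":1,"dy":-0.3,"dz":0,"turn":0},{"dx":0.8,"dy":-0.2,"dz":0,"turn":0},{"dx":0.5,"dy":-0.2,"dz":0,"turn":0}]'
```

```text
[ 0.60356511 -0.13816267  0.161     ]
[ 0.60490231 -0.17161621  0.161     ]
t: 8.65
position: [0.5805, -0.0878, 0.2535]
orientation: [-2.296, -2.142, 0.001]
force: [-0.4, -0.0, -0.8]
finger_gap: 0.437
gripper_force: 30.4
t: 9.85
position: [0.5283, 0.142, 0.2534]
orientation: [-2.296, -2.144, 0.001]
force: [-0.5, 0.0, 0.0]
finger_gap: 0.436
gripper_force: 30.4
```

```bash
python3 -m jog '[{"dx":1,"dy":-0.3,"dz":0.3,"turn":0},{"dx":1,"dy":-0.3,"dz":0.5,"turn":0},{"dx":1,"dy":-0.3,"dz":0.7,"turn":0},{"dx":1,"dy":-0.3,"dz":0.7,"turn":0},{"dx":1,"dy":-0.3,"dz":0.7,"turn":0},{"dx":1,"dy":-0.3,"dz":0.6,"turn":0},{"dx":0.8,"dy":-0.3,"dz":0.5,"turn":0},{"dx":0.5,"dy":-0.3,"dz":0.5,"turn":0},{"dx":0.3,"dy":-0.2,"dz":0.4,"turn":0},{"dx":0,"dy":0,"dz":0,"turn":0}]'
python3 - <<'E'
from h import *
s=readout.read_state(); m,im=grab("wrist"); _,b=grab("scene")
cv2.imwrite("pics/t4.png",cv2.cvtColor(np.hstack([im[:,120:520],cv2.resize(b[100:260,360:520],(400,400))]),cv2.COLOR_RGB2BGR))
print(s["position"],R.from_rotvec(s["orientation"]).as_matrix().round(3)[:,0])
print(m); c=np.array([.4882,.312]);u=np.array([.068,.998]);n=np.array([.998,-.068])
for a,bb in((60,33),(60,-33)): print(proj(m,[*(c+u*a/1e3+n*bb/1e3),.01]))
E
```

```text
t: 10.85
position: [0.4875, 0.2954, 0.1545]
orientation: [-2.297, -2.143, 0.004]
force: [1.0, -0.6, -0.5]
finger_gap: 0.433
gripper_force: 30.4
[0.4874866  0.29539982 0.15453757] [ 0.069  0.998 -0.001]
{'vertical_fov': 67.26982951429291, 'cx': 325.2871215156857, 'cy': 197.53069372201097, 'eye': array([0.49332837, 0.36314881, 0.28863254]), 'attitude': array([-0.27240989,  0.01098618, -0.06835858])}
(np.float64(361.23859105928653), np.float64(103.32046859317512))
(np.float64(286.6306583164535), np.float64(103.40030955120831))
```

View pics/t4.png

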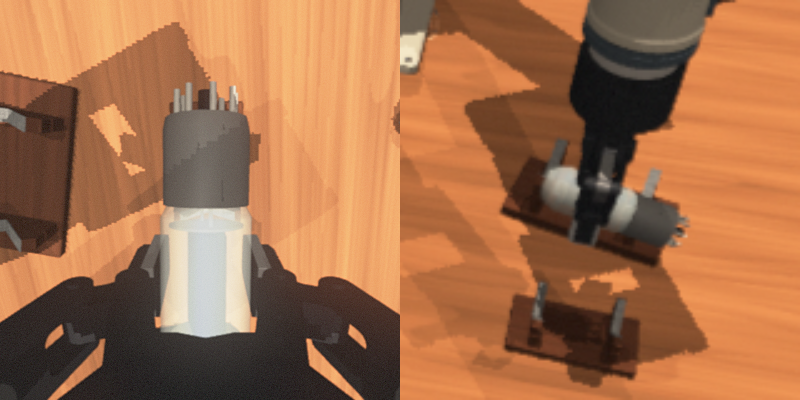

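```bash
python3 -m jog '[{"dx":0,"dy":0,"dz":0.5,"turn":0},{"dx":0,"dy":0,"dz":0.7,"turn":0},{"dx":0,"dy":0,"dz":0.7,"turn":0},{"dx":0,"dy":0,"dz":0.7,"turn":0},{"dx":0,"dy":0,"dz":0.7,"turn":0},{"dx":0,"dy":0,"dz":0.7,"turn":0},{"dx":0,"dy":0,"dz":0.6,"turn":0},{"dx":0,"dy":0,"dz":0.4,"turn":0},{"dx":0,"dy":0,"dz":0.3,"turn":0},{"dx":0,"dy":0,"dz":0.2,"turn":0},{"dx":0,"dy":0,"dz":0,"turn":0},{"dx":0,"dy":0,"dz":0,"turn":0}]' && python3 -m jog '[{"dx":0,"dy":0,"dz":0.1,"turn":0},{"dx":0,"dy":0,"dz":0.1,"turn":0},{"dx":0,"dy":0,"dz":0,"turn":0}]'
```

```text
t: 12.15
position: [0.489, 0.2955, 0.0461]
orientation: [2.298, 2.142, 0.001]
force: [0.3, -0.2, -0.7]
finger_gap: 0.434
gripper_force: 30.4
t: 12.45
position: [0.4887, 0.2953, 0.0416]
orientation: [-2.298, -2.142, 0.0]
force: [-0.6, 0.1, -1.8]
finger_gap: 0.437
gripper_force: 30.4
```

```bash
python3 -m jog '[{"dx":0,"dy":0,"dz":0.1,"turn":0},{"dx":0,"dy":0,"dz":0.1,"turn":0},{"dx":0,"dy":0,"dz":0,"turn":0}]'; python3 -m jog '[{"dx":0,"dy":0,"dz":0.08,"turn":0},{"dx":0,"dy":0,"dz":0,"turn":0}]'
```

```text
t: 12.75
position: [0.4886, 0.2952, 0.0374]
orientation: [-2.298, -2.142, 0.001]
force: [0.1, -1.1, -1.2]
finger_gap: 0.439
gripper_force: 30.4
t: 12.95
position: [0.4887, 0.2953, 0.0359]
orientation: [-2.298, -2.142, 0.0]
force: [-0.4, 0.3, -0.5]
finger_gap: 0.434
gripper_force: 30.4
```

```bash
python3 -m jog '[{"dx":0,"dy":0,"dz":0.07,"turn":0},{"dx":0,"dy":0,"dz":0,"turn":0}]'; python3 -m jog '[{"dx":0,"dy":0,"dz":0.07,"turn":0},{"dx":0,"dy":0,"dz":0,"turn":0}]'
```

```text
t: 13.15
position: [0.4887, 0.2953, 0.0348]
orientation: [-2.298, -2.142, 0.0]
force: [-2.0, 0.1, 1.9]
finger_gap: 0.432
gripper_force: 30.6
t: 13.35
position: [0.4885, 0.2953, 0.0334]
orientation: [-2.298, -2.142, 0.0]
force: [-3.3, -0.1, 4.6]
finger_gap: 0.434
gripper_force: 30.7
```

Seated, with about 5 N of contact. I'll release and rise.

```bash
python3 -m jog '[{"dx":0,"dy":0,"dz":0,"turn":0},{"dx":0,"dy":0,"dz":0,"turn":0},{"dx":0,"dy":0,"dz":0,"turn":0},{"dx":0,"dy":0,"dz":0,"turn":0},{"dx":0,"dy":0,"dz":0,"turn":0}]' -0.5; python3 -m jog '[{"dx":0,"dy":0,"dz":-0.3,"turn":0},{"dx":0,"dy":0,"dz":-0.6,"turn":0},{"dx":0,"dy":0,"dz":-1,"turn":0},{"dx":0,"dy":0,"dz":-1,"turn":0},{"dx":0,"dy":0,"dz":-1,"turn":0},{"dx":0,"dy":0,"dz":-1,"turn":0},{"dx":0,"dy":0,"dz":-1,"turn":0},{"dx":0,"dy":0,"dz":-1,"turn":0},{"dx":0,"dy":0,"dz":-1,"turn":0},{"dx":0,"dy":0,"dz":-1,"turn":0},{"dx":0,"dy":0,"dz":-1,"turn":0},{"dx":0,"dy":0,"dz":0,"turn":0}]'
python3 - <<'E'
from h import *
m,im=grab("wrist"); _,b=grab("scene")
cv2.imwrite("pics/t5.png",cv2.cvtColor(np.hstack([im[:,120:520],cv2.resize(b[160:280,380:500],(400,400))]),cv2.COLOR_RGB2BGR))
E
```

```text
t: 13.85
position: [0.4888, 0.2953, 0.0333]
orientation: [2.298, 2.142, 0.0]
force: [-0.4, -0.5, -0.1]
finger_gap: 0.75
gripper_force: 0.0
t: 15.05
position: [0.4902, 0.2962, 0.2352]
orientation: [2.297, 2.141, 0.01]
force: [-1.0, -0.1, 0.6]
finger_gap: 0.751
gripper_force: 0.0
```

View pics/t5.png

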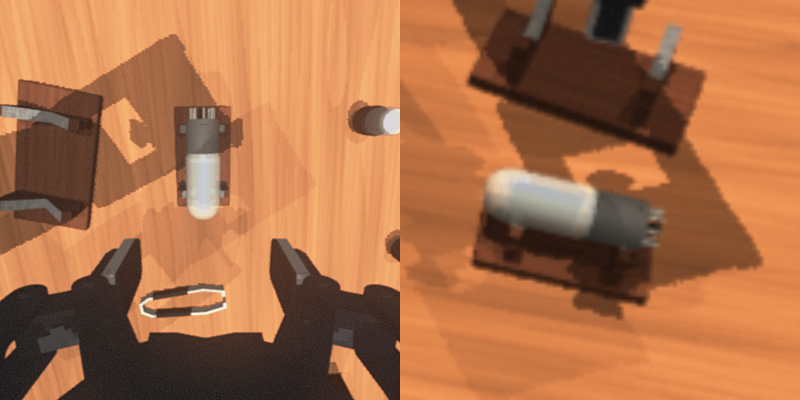

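The tube lies in both rests: dome tip at (321,219), pin tips at (323,106), board ends at rows 107 and 206. I'll check its lengthwise offset and the way back to the bar.

Run:
```python
from h import *
m=optics.camera_model("wrist")
d,p=onz(m,321,219,.046),onz(m,323,106,.046); b0,b1=onz(m,323,107,.01),onz(m,321,206,.01)
print(d,p,(d+p)/2,np.linalg.norm(d-p)); print((b0+b1)/2,np.linalg.norm(b0-b1),onz(m,295,157,.01),onz(m,349,157,.01))
```

```text
[0.48198997 0.24948816 0.046     ] [0.49302407 0.37101124 0.046     ] [0.48750702 0.3102497  0.046     ] 0.1220229913760865
[0.48733827 0.31230766 0.01      ] 0.11758779498430728 [0.45560238 0.31653702 0.01      ] [0.51947801 0.31204229 0.01      ]
```

```bash
python3 -m jog '[{"dx":-0.5,"dy":0,"dz":0,"turn":-0.25},{"dx":-1,"dy":0,"dz":0,"turn":-0.25},{"dx":-1,"dy":0,"dz":0,"turn":-0.25},{"dx":-1,"dy":-0.2,"dz":0,"turn":0},{"dx":-1,"dy":-0.2,"dz":0,"turn":0},{"dx":-1,"dy":-0.2,"dz":0,"turn":0},{"dx":-1,"dy":-0.2,"dz":0,"turn":0},{"dx":-1,"dy":-0.2,"dz":0,"turn":0},{"dx":-1,"dy":-0.2,"dz":0,"turn":0},{"dx":-1,"dy":-0.2,"dz":0,"turn":0},{"dx":-1,"dy":-0.2,"dz":0,"turn":0},{"dx":-1,"dy":-0.2,"dz":0,"turn":0}]' 0.2 30 >/dev/null; python3 -m jog '[{"dx":-1,"dy":-0.2,"dz":0,"turn":0},{"dx":-1,"dy":-0.2,"dz":0,"turn":0},{"dx":-1,"dy":-0.2,"dz":0,"turn":0},{"dx":-1,"dy":-0.2,"dz":0,"turn":0},{"dx":-1,"dy":-0.2,"dz":0,"turn":0},{"dx":-1,"dy":-0.2,"dz":0,"turn":0},{"dx":-1,"dy":-0.2,"dz":0,"turn":0},{"dx":-1,"dy":-0.2,"dz":0.2,"turn":0},{"dx":-1,"dy":-0.1,"dz":0.5,"turn":0},{"dx":-1,"dy":-0.1,"dz":0.5,"turn":0},{"dx":-0.6,"dy":0,"dz":0.5,"turn":0},{"dx":0,"dy":0,"dz":0,"turn":0}]'
python3 - <<'E'
from h import *
s=readout.read_state(); m,im=grab("wrist","w6.png"); print(s["position"],R.from_rotvec(s["orientation"]).as_matrix().round(3)[:,0]); 
print(proj(m,(.432,-.168,.103)))
E
```

```text
t: 17.55
position: [0.4277, -0.1494, 0.1956]
orientation: [-2.183, -2.255, 0.002]
force: [0.7, 0.6, -0.1]
finger_gap: 0.4
gripper_force: 0.0
[ 0.42769971 -0.14939547  0.19560774] [-0.032  0.999  0.001]
(np.float64(328.9966286308006), np.float64(225.7139820618128))
```

View pics/w6.png

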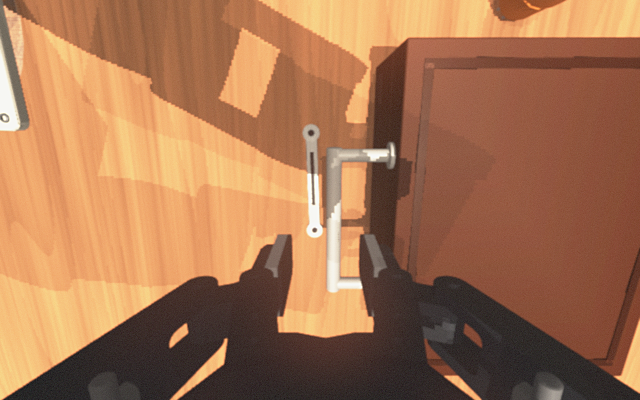

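The bar runs from (334,153) to (333,289), about 3 mm further in +x than estimated. I'll correct, descend and grip.

```bash
python3 -m jog '[{"dx":-0.4,"dy":0.15,"dz":0,"turn":0},{"dx":-0.4,"dy":0.15,"dz":0.3,"turn":0},{"dx":0,"dy":0,"dz":0.7,"turn":0},{"dx":0,"dy":0,"dz":0.7,"turn":0},{"dx":0,"dy":0,"dz":0.7,"turn":0},{"dx":0,"dy":0,"dz":0.7,"turn":0},{"dx":0,"dy":0,"dz":0.7,"turn":0},{"dx":0,"dy":0,"dz":0.7,"turn":0},{"dx":0,"dy":0,"dz":0.4,"turn":0},{"dx":0,"dy":0,"dz":0.2,"turn":0},{"dx":0,"dy":0,"dz":0,"turn":0}]' && python3 -m jog '[{"dx":0,"dy":0,"dz":0,"turn":0},{"dx":0,"dy":0,"dz":0,"turn":0},{"dx":0,"dy":0,"dz":0,"turn":0},{"dx":0,"dy":0,"dz":0,"turn":0},{"dx":0,"dy":0,"dz":0,"turn":0}]' 1 30
```

```text
t: 18.7
position: [0.4354, -0.1646, 0.0951]
orientation: [-2.182, -2.259, 0.0]
force: [0.0, -0.4, -0.5]
finger_gap: 0.403
gripper_force: 0.0
t: 19.2
position: [0.4344, -0.1648, 0.0957]
orientation: [-2.182, -2.259, 0.002]
force: [-5.0, -2.7, 2.0]
finger_gap: 0.125
gripper_force: 30.2
```

```bash
python3 -m jog '[{"dx":0,"dy":0.03,"dz":-0.3,"turn":0},{"dx":0,"dy":0.03,"dz":-0.31,"turn":0},{"dx":0,"dy":0.09,"dz":-0.605,"turn":0},{"dx":0,"dy":0.12,"dz":-0.6,"turn":0},{"dx":0,"dy":0.15,"dz":-0.59,"turn":0},{"dx":0,"dy":0.18,"dz":-0.585,"turn":0},{"dx":0,"dy":0.21,"dz":-0.575,"turn":0},{"dx":0,"dy":0.24,"dz":-0.565,"turn":0},{"dx":0,"dy":0.265,"dz":-0.55,"turn":0},{"dx":0,"dy":0.29,"dz":-0.54,"turn":0},{"dx":0,"dy":0.16,"dz":-0.26,"turn":0},{"dx":0,"dy":0,"dz":0,"turn":0}]'
python3 - <<'E'
from h import *
p=readout.read_state()["position"]
print(np.arcsin((p[2]-.0957+.018)/.2447)-.0736, np.arccos((.244-(p[0]-.4344))/.2447)-.0736)
E
```

```text
t: 20.4
position: [0.4683, -0.1636, 0.206]
orientation: [-2.18, -2.258, 0.006]
force: [-11.9, -5.3, 5.0]
finger_gap: 0.125
gripper_force: 29.6
0.478269912512001 0.46458119753634985
```

```bash
python3 -m jog '[{"dx":0,"dy":0.25,"dz":-0.515,"turn":0},{"dx":0,"dy":0.355,"dz":-0.495,"turn":0},{"dx":0,"dy":0.38,"dz":-0.48,"turn":0},{"dx":0,"dy":0.405,"dz":-0.46,"turn":0},{"dx":0,"dy":0.43,"dz":-0.44,"turn":0},{"dx":0,"dy":0.45,"dz":-0.415,"turn":0},{"dx":0,"dy":0,"dz":0,"turn":0}]'
python3 - <<'E'
from h import *
p=readout.read_state()["position"]
print(np.arcsin((p[2]-.0957+.018)/.2447)-.0736, np.arccos((.244-(p[0]-.4344))/.2447)-.0736)
E
```

```text
t: 21.1
position: [0.5146, -0.1621, 0.264]
orientation: [-2.181, -2.258, 0.005]
force: [-16.1, -1.8, 16.6]
finger_gap: 0.122
gripper_force: 30.6
0.791734636487947 0.7640618791421143
```

```bash
python3 -m jog '[{"dx":0,"dy":0.37,"dz":-0.49,"turn":0},{"dx":0,"dy":0.49,"dz":-0.37,"turn":0},{"dx":0,"dy":0.505,"dz":-0.345,"turn":0},{"dx":0,"dy":0.3,"dz":-0.18,"turn":0},{"dx":0,"dy":0,"dz":0,"turn":0},{"dx":0,"dy":0,"dz":0,"turn":0}]'
python3 - <<'E'
from h import *
p=readout.read_state()["position"]
print(np.arcsin((p[2]-.0957+.018)/.2447)-.0736, np.arccos((.244-(p[0]-.4344))/.2447)-.0736)
m,im=grab("scene","s7.png")
E
```

```text
t: 21.7
position: [0.5499, -0.161, 0.2908]
orientation: [2.182, 2.259, -0.0]
force: [-6.1, -2.3, 8.5]
finger_gap: 0.123
gripper_force: 31.3
0.983631354969999 0.9445277691333122
```

```bash
python3 -m jog '[{"dx":0,"dy":0,"dz":0,"turn":0},{"dx":0,"dy":-0.25,"dz":0.16,"turn":0},{"dx":0,"dy":-0.26,"dz":0.17,"turn":0},{"dx":0,"dy":-0.5,"dz":0.36,"turn":0},{"dx":0,"dy":-0.48,"dz":0.38,"turn":0},{"dx":0,"dy":-0.46,"dz":0.4,"turn":0},{"dx":0,"dy":-0.23,"dz":0.21,"turn":0},{"dx":0,"dy":-0.12,"dz":0.11,"turn":0},{"dx":0,"dy":0,"dz":0,"turn":0},{"dx":0,"dy":0,"dz":0,"turn":0},{"dx":0,"dy":0,"dz":0,"turn":0},{"dx":0,"dy":0,"dz":0,"turn":0}]'
python3 - <<'E'
from h import *
p=readout.read_state()["position"]
print(np.arcsin((p[2]-.0957+.018)/.2447)-.0736, np.arccos((.244-(p[0]-.4344))/.2447)-.0736)
_,b=grab("scene"); _,w=grab("wrist")
cv2.imwrite("pics/s8.png",cv2.cvtColor(np.hstack([cv2.resize(b[80:280,130:480],(490,280)),cv2.resize(w[100:400,200:500],(280,280))]),cv2.COLOR_RGB2BGR))
E
```

```text
t: 22.95
position: [0.5038, -0.1625, 0.2531]
orientation: [2.182, 2.259, 0.0]
force: [1.3, -4.3, 0.1]
finger_gap: 0.123
gripper_force: 31.1
0.7258653708182027 0.7025912533056958
```

View pics/s8.png

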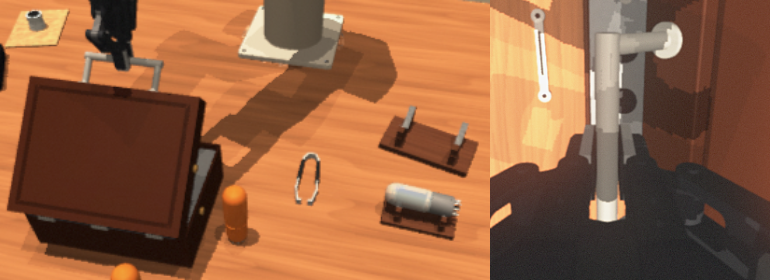

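The lid is held by its bar at about 0.71 rad, the tube lies in the cradle, and the other things look undisturbed. Handing in.

```bash
python3 -c "
from workcell import ticket; print(ticket.hand_in())"
```

```text
the job is handed in; nothing more can be done
None
```

Job handed in, with no verdict returned: the rectifier tube lies released in the V cradle about 2 mm off its middle, and the lid, after being raised to about 0.95 rad, is held by its bar handle at about 0.71 rad, just below the balance point.

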